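# Load the UV drying cabinet and start it

## Robot

A 6-joint arm with a two-finger parallel gripper is mounted at the origin on the work surface. World frame = base frame: x ahead of the robot, y to its left, z up, the work surface at z = 0. Lengths are in m, angles in degrees, forces in N, time in s.
With the tool pointing down it reaches from about 0.25 to 0.725 m from the base axis. Payload 4 kg.
Tool frame: the origin (TCP) lies midway between the tips of the shut fingers; the grasp point (between the pads) lies 19 mm behind it; z points along the fingers, y is the line along which they close (so a half turn about z gives the same grasp; the last joint's range is limited). The gripper opens to 85 mm and grips with 20 to 120 N. Pads are 22 mm wide; open, the fingers measure 114 mm over their backs; the gripper's body (76 mm by 85 mm) begins 54 mm behind the grasp point. The pads swing forward as they close: fully open they stand 13 mm farther back than shut.
Start: joints at [-75.344, 13.785, 0.286, 76.501, 0, 90], TCP at [0.127, -0.484, 0.231] pointing down, gripper open.
Joint ranges: [-155.79, 155.79], [-60.16, 107.12], [-62.33, 73.08], [-114, 123.19], [-81.49, 82.49], [-180, 180]. Speed limits (degrees/s): [159.86, 159.86, 180, 180, 180, 180].

## Interface

Orientations are given as a 3x3 rotation matrix whose columns are the frame's x, y, z axes.
In Python, from workcell import bot, eyes gives the robot as it stands. Calls block until the motion is done:
- bot.move_to(position, orientation): joint-space move of the TCP to a pose.
- bot.servo_line(position, rotation=None, speed=0.15, threshold=None): straight line of the TCP; rotation=None keeps the orientation; speed is the mean speed in m/s. With threshold (N) it stops when the force on the tool has changed by that much, and returns True; else False.
- bot.movej(angles): joint-space move.
- bot.set_gripper(opening): finger opening in m; the grip force is fixed at half the most; returns when the fingers have stopped.
- bot.hold(seconds).
- bot.inverse_kinematics(position, orientation): joint angles nearest the present ones, or None.
- bot.state(): the state.
- eyes.snapshot(name): name is "side" or "top"; returns a dict with "pixels" (384x512x3 uint8, red, green, blue), "z_map" (384x512 float32, m along the optical axis (not along the pixel's ray), 0 where there is no reading), "K" (3x3 intrinsics, pixels), "world_to_cam" (4x4, takes a point from world to camera coordinates). Camera axes: x right, y down, z forward; pixel columns grow to the right and rows downward; lengths in m; the calibration is good to about 2 mm. A picture is of the moment at which its call begins.
A pose or a line that the arm cannot do raises bot.IKError and nothing moves.
- bot.finish_job(): hands the job in; it is judged then, once.
The state is a dict: "time_s": time; "joints": joint angles; "dq": joint speeds; "effort": joint torques, N m; "eef_pos": TCP position; "eef_rot": TCP orientation; "ft_force": force on the tool from outside, world axes, zero at the start; "torque": the same for the moment, N m; "grip_width": finger opening in m; "gripper_force": force on a finger pad.
Only numpy, scipy, OpenCV 4.12 (cv2) and the standard library are available. Lean on these libraries where they do the work, as an engineer would, in place of code of your own. Each camera call takes 0.05 s, during which the arm holds its last target. There are 200 camera calls.

## Task

Load the UV drying cabinet: stand every spatula that lies on the bench in the cups of the blue holder in the open drawer, handle down to the bottom of a cup and blade up. Then push the drawer fully home until it snaps into its detent, and only then press the green start button right down and let it go. Leave the jar, the box and the beaker where they are.

Things in the scene. Friction and masses are not known exactly. Their poses are not given: they have to be found in the camera images.
- spatula0: lab spatula, orange handle, 170 mm long, 0.06 kg, lying on the bench; may be absent. x axis: along it from handle end to blade end. Origin: mid-length, on its underside (its axis is 8 mm along z above). Square 16 x 16 mm handle from x = -85 to +45 mm, then a steel blade 15 mm wide, 4 mm thick to +85 mm.
- spatula0_foot (a point): centre of the handle's end face of the orange spatula (85 mm behind the origin, on the spatula's axis); axes as the spatula's; absent with it
- spatula1: lab spatula, green handle, 170 mm long, 0.06 kg, lying on the bench; may be absent. x axis: along it from handle end to blade end. Origin: mid-length, on its underside (its axis is 8 mm along z above). Square 16 x 16 mm handle from x = -85 to +45 mm, then a steel blade 15 mm wide, 4 mm thick to +85 mm.
- spatula1_foot (a point): centre of the handle's end face of the green spatula (85 mm behind the origin, on the spatula's axis); axes as the spatula's; absent with it
- spatula2: lab spatula, yellow handle, 170 mm long, 0.06 kg, lying on the bench; may be absent. x axis: along it from handle end to blade end. Origin: mid-length, on its underside (its axis is 8 mm along z above). Square 16 x 16 mm handle from x = -85 to +45 mm, then a steel blade 15 mm wide, 4 mm thick to +85 mm.
- spatula2_foot (a point): centre of the handle's end face of the yellow spatula (85 mm behind the origin, on the spatula's axis); axes as the spatula's; absent with it
- spatula3: lab spatula, red handle, 170 mm long, 0.06 kg, lying on the bench; may be absent. x axis: along it from handle end to blade end. Origin: mid-length, on its underside (its axis is 8 mm along z above). Square 16 x 16 mm handle from x = -85 to +45 mm, then a steel blade 15 mm wide, 4 mm thick to +85 mm.
- spatula3_foot (a point): centre of the handle's end face of the red spatula (85 mm behind the origin, on the spatula's axis); axes as the spatula's; absent with it
- spatula4: lab spatula, black handle, 170 mm long, 0.06 kg, lying on the bench; may be absent. x axis: along it from handle end to blade end. Origin: mid-length, on its underside (its axis is 8 mm along z above). Square 16 x 16 mm handle from x = -85 to +45 mm, then a steel blade 15 mm wide, 4 mm thick to +85 mm.
- spatula4_foot (a point): centre of the handle's end face of the black spatula (85 mm behind the origin, on the spatula's axis); axes as the spatula's; absent with it
- drawer (a joint): opening of the cabinet's drawer in m: 0 = home, up to 0.27 = fully out. It slides with about 1.5 N of friction. A sprung ball detent takes about 6 N to pass in the last 15 mm; beyond it the drawer is pulled to 0 and held.
- drawer_front (a point): top edge of the drawer's front panel: middle of its width, on its outer face, 78 mm above the bench. Panel: 220 mm wide, 12 mm thick, from 6 to 78 mm above the bench. x axis: level, the direction in which the drawer is pushed home; z up. Home, it is flush with the front of the base; the clear hood (250 mm high, open in front) begins 90 mm behind that.
- holder (a point): centre of the upper face of the blue holder block fixed in the drawer (212 x 88 mm, top 90 mm above the bench). x axis: level, the way the drawer is pushed home; z up. Five cups in a row at x = -80, -40, 0, 40, 80 mm: rectangular slots 26 mm along x, 56 mm along y, 70 mm deep, flat floor; a spatula may lean in one along y by up to about 30 degrees.
- start (a joint): travel of the start button in m: 0 = out, 0.006 = fully pressed (about 5 N), springs back
- start_top (a point): centre of the top of the green round start button (32 mm across) on the cabinet's white base (top 80 mm above the bench), 50 mm to the side of the hood and 55 mm before its front; it is pressed straight down
- reagent: bystander: glass jar with a blue cap, 70 mm across, 105 mm high, origin under its centre
- tipbox: bystander: blue box with a clear lid, 85 x 120 x 62 mm, origin under its centre
- beaker: bystander: clear beaker, 70 mm across, 95 mm high, origin under its centre
Things that resemble listed ones, but are neither listed nor needed, are in the scene too. Of the things like the spatula4, leave any that is white; of the rest the larger one is meant.

How it is judged (in metres and radians):
On the way, in this order (a step that is already met when the one before it is completed fails the run):
1. every spatula stands in the holder, handle down (x of spatula0_foot in the frame of holder between -0.104 and 0.104 m and y of spatula0_foot in the frame of holder between -0.032 and 0.032 m and z of each of spatula0_foot, spatula1_foot, spatula2_foot, spatula3_foot, spatula4_foot in the frame of holder below -0.05 m and angle between each of spatula0, spatula1, spatula2, spatula3, spatula4's own x axis and vertical below 0.65 rad and x of spatula1_foot in the frame of holder between -0.104 and 0.104 m and y of spatula1_foot in the frame of holder between -0.032 and 0.032 m and x of spatula2_foot in the frame of holder between -0.104 and 0.104 m and y of spatula2_foot in the frame of holder between -0.032 and 0.032 m and x of spatula3_foot in the frame of holder between -0.104 and 0.104 m and y of spatula3_foot in the frame of holder between -0.032 and 0.032 m and x of spatula4_foot in the frame of holder between -0.104 and 0.104 m and y of spatula4_foot in the frame of holder between -0.032 and 0.032 m), for 0.2 s.
2. the drawer is home in its detent (value of joint drawer below 0.004 m), for 0.2 s.
3. the start button is pressed down (value of joint drawer below 0.004 m and value of joint start above 0.0045 m), for 0.05 s.
At the end, for the whole second after the job is handed in: Every present spatula stands in the holder with its handle's end at least 50 mm down a cup and its blade end up, leaning less than 0.65 rad (37 degrees); the drawer is within 4 mm of home; the start button has been pressed at least 4.5 mm after that and is out again (all of step 1 and value of joint drawer below 0.004 m and value of joint start below 0.0015 m); the robot touches nothing.
It fails at once if the start button is pressed while the drawer is open (value of joint start above 0.003 m and value of joint drawer above 0.008 m).
It fails at once if the reagent is moved more than 30 mm or tipped (distance of reagent from where it was at the start of the episode above 0.03 m or angle between reagent's own z axis and vertical above 0.4 rad).
It fails at once if the tipbox is moved more than 30 mm or tipped (distance of tipbox from where it was at the start of the episode above 0.03 m or angle between tipbox's own z axis and vertical above 0.4 rad).
It fails at once if the beaker is moved more than 30 mm or tipped (distance of beaker from where it was at the start of the episode above 0.03 m or angle between beaker's own z axis and vertical above 0.4 rad).
Of spatula0, spatula1, spatula2, spatula3, spatula4 only 4 to 5 are there at a start; the rules pass over those that are not, and their reading is None.
At some moment in a run one of spatula0, spatula1, spatula2, spatula3, spatula4 may be knocked a few centimetres aside while the robot is not near it.
It also fails if it takes over 200 s, if anything falls off the work surface, if the arm or the gripper's body presses on something with over 40 N, if the wrist force passes 120 N, or if a joint passes its speed limit or range.

## Working session

There is one attempt and no reset: what is moved stays moved. The work goes in short steps, each a Python script; the robot and the scene stay as the last script left them, time stands still between calls to the robot, and variables do not carry over. Pictures are saved under pics/ and viewed, at most 14 in all, crops included, and the job is handed in when it is done.

```bash
mkdir -p pics; ls; python3 - <<'E'
from workcell import bot, eyes
import cv2,numpy as np
for n in("top","side"):
    s=eyes.snapshot(n); cv2.imwrite(f"pics/{n}0.png",cv2.resize(s["pixels"][:,:,::-1],(800,600)))
    np.savez(f"{n}0.npz",**s); print(n,s["K"].tolist(),np.round(s["world_to_cam"],3).tolist())
E
```

```text
pics
top [[431.8871489299045, 0.0, 262.59622270929407], [0.0, 431.8871489299045, 189.7612421840661], [0.0, 0.0, 1.0]] [[0.007, -1.0, 0.004, 0.015], [-0.973, -0.008, -0.232, 0.573], [0.232, -0.003, -0.973, 1.328], [0.0, 0.0, 0.0, 1.0]]
side [[439.4785373366631, 0.0, 253.82627285490355], [0.0, 439.4785373366631, 192.28820477170578], [0.0, 0.0, 1.0]] [[-0.966, -0.26, -0.005, 0.539], [-0.148, 0.566, -0.811, 0.142], [0.213, -0.783, -0.585, 1.335], [0.0, 0.0, 0.0, 1.0]]
```

View pics/top0.png

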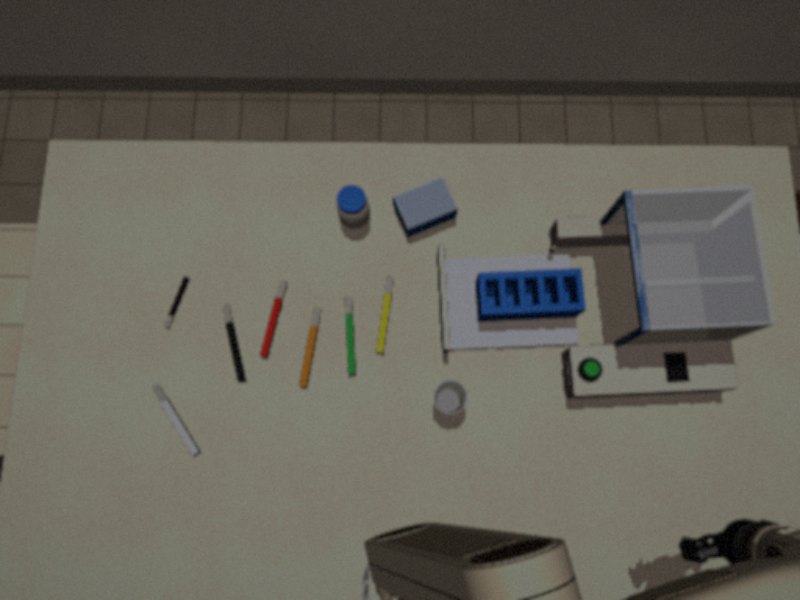

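View pics/side0.png

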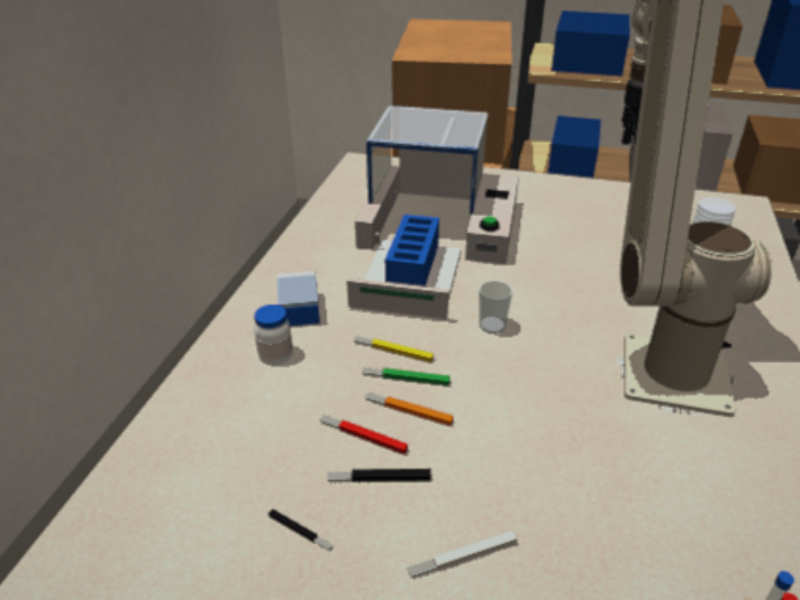

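```bash
cat > h.py <<'E'
from workcell import bot, eyes
import cv2,numpy as np
from scipy.spatial.transform import Rotation as Rot
def cloud(s):
    h,w=s["z_map"].shape; v,u=np.mgrid[:h,:w]; z=s["z_map"]; K=s["K"]
    c=np.stack([(u-K[0,2])/K[0,0]*z,(v-K[1,2])/K[1,1]*z,z],-1); M=np.linalg.inv(s["world_to_cam"])
    return c@M[:3,:3].T+M[:3,3]
def plane(s,uv,zp):
    M=np.linalg.inv(s["world_to_cam"]); r=np.c_[uv,np.ones(len(uv))]@np.linalg.inv(s["K"]).T@M[:3,:3].T
    o=M[:3,3]; return o+r*((zp-o[2])/r[:,2])[:,None]
HUE=dict(orange=(8,19),green=(45,80),yellow=(23,35),red=(0,5))
def spatulas(s):
    """name -> (handle centre xy, unit dir to blade xy, handle length)"""
    hsv=cv2.cvtColor(cv2.GaussianBlur(s["pixels"],(3,3),0),cv2.COLOR_RGB2HSV); out={}
    P=cloud(s); bench=(P[...,0]>.2)&(P[...,1]>-.02)&(abs(P[...,2])<.04)
    for n in list(HUE)+["black"]:
        H,S,V=hsv[...,0],hsv[...,1],hsv[...,2]
        if n=="black": m=(V<75)
        else: m=(H>=HUE[n][0])&(H<=HUE[n][1])&(S>130)&(V>70)
        if n=="red": m|=(H>=172)&(S>130)&(V>70)
        k,l,st,ce=cv2.connectedComponentsWithStats((m&bench).astype(np.uint8))
        if k<2: continue
        i=1+st[1:,4].argmax()
        if st[i,4]<60: continue
        v,u=np.nonzero(l==i); q=plane(s,np.c_[u,v],.012)[:,:2].astype(np.float32)
        (c,wh,a)=cv2.minAreaRect(q); c=q.mean(0); 
        d=np.linalg.svd(q-c,full_matrices=False)[2][0]; d*=np.sign(d[0]); out[n]=(c,d,max(wh),st[i,4])
    return out
E
python3 - <<'E'
from h import *
s=dict(np.load("top0.npz"))
for n,r in spatulas(s).items(): print(n,*[np.round(x,3) for x in r])
P=cloud(s); hsv=cv2.cvtColor(s["pixels"],cv2.COLOR_RGB2HSV); b=(hsv[...,0]>100)&(hsv[...,0]<125)&(hsv[...,1]>130)
def rect(m): 
    q=P[m]; print(len(q),np.round(cv2.minAreaRect(q[:,:2].astype(np.float32)),3) if 0 else cv2.minAreaRect(q[:,:2].astype(np.float32)), np.round(np.median(q,0),4),np.round(q[:,2].std(),4))
reg=lambda u0,u1,v0,v1:(np.add.outer(np.zeros(384),np.arange(512))>=u0*.64)&(np.add.outer(np.zeros(384),np.arange(512))<u1*.64)&(np.add.outer(np.arange(384),np.zeros(512))>=v0*.64)&(np.add.outer(np.arange(384),np.zeros(512))<v1*.64)
rect(b&reg(470,592,260,325)&(P[...,2]>.08)&(P[...,2]<.1))
g=(hsv[...,0]>45)&(hsv[...,0]<80)&(hsv[...,1]>130)&reg(570,610,350,390); rect(g)
rect(reg(430,475,240,365)&(P[...,2]>.06)&(P[...,2]<.09))   # front panel
rect(reg(430,475,370,430)&(P[...,2]>.08)&(P[...,2]<.12))   # beaker
rect(reg(610,780,180,350)&(P[...,2]>.235)&(P[...,2]<.27))  # hood
from h import bot
print(bot.inverse_kinematics([.38,-.15,.13],np.array([[0,0,1],[0,-1,0],[1,0,0]]).astype(float)))
for y in(-.08,-.16,-.24):
  for p in(15,20,25,30):
    for az in (0,-20):
      for h in (.13,.25):
        p_,a=np.radians([p,az]); z=np.array([np.cos(p_)*np.cos(a),np.cos(p_)*np.sin(a),-np.sin(p_)]); yy=np.array([-np.sin(a),np.cos(a),0]); R=np.c_[np.cross(yy,z),yy,z]
        j=bot.inverse_kinematics([.40,y,h],R); R2=np.c_[-R[:,0],-R[:,1],z]; j2=bot.inverse_kinematics([.40,y,h],R2)
        print(y,p,az,h,None if j is None else np.round(j),None if j2 is None else np.round(j2))
E
```

```text
orange [0.456 0.235] [ 0.989 -0.145] 0.127 168
green [0.481 0.146] [0.997 0.081] 0.121 99
yellow [0.529 0.077] [ 0.992 -0.122] 0.127 142
red [0.518 0.317] [ 0.979 -0.202] 0.128 170
black [0.464 0.388] [0.962 0.272] 0.132 198
1103 ((0.5819747447967529, -0.22529418766498566), (0.08731710910797119, 0.21050316095352173), 3.2809839248657227) [ 0.5781 -0.2249  0.0891] 0.0032
99 ((0.4223999083042145, -0.3362171947956085), (0.032605014741420746, 0.030292466282844543), 88.19754791259766) [ 0.4219 -0.3359  0.1008] 0.0037
292 ((0.5728108286857605, -0.04691190645098686), (0.21740823984146118, 0.01399441808462143), 3.0481183528900146) [ 0.5707 -0.046   0.0771] 0.0049
115 ((0.3680781126022339, -0.05892547592520714), (0.06787208467721939, 0.067197784781456), 61.011653900146484) [ 0.3718 -0.062   0.0935] 0.0044
7693 ((0.6121957302093506, -0.5032380819320679), (0.26808837056159973, 0.24418897926807404), 3.294685125350952) [ 0.6061 -0.5009  0.249 ] 0.0027
None
-0.08 15 0 0.13 None None
-0.08 15 0 0.25 None None
-0.08 15 -20 0.13 None None
-0.08 15 -20 0.25 None None
-0.08 20 0 0.13 None None
-0.08 20 
[... 722 characters left out ...]
16 30 -20 0.13 None None
-0.16 30 -20 0.25 None None
-0.24 15 0 0.13 None None
-0.24 15 0 0.25 None None
-0.24 15 -20 0.13 None None
-0.24 15 -20 0.25 None None
-0.24 20 0 0.13 None None
-0.24 20 0 0.25 [-64.  -5. -60. -14.  58. -36.] [-64.  -5. -60. -14.  58. 144.]
-0.24 20 -20 0.13 None None
-0.24 20 -20 0.25 None None
-0.24 25 0 0.13 None None
-0.24 25 0 0.25 [-63.  -9. -55.  -1.  54. -39.] [-63.  -9. -55.  -1.  54. 141.]
-0.24 25 -20 0.13 None None
-0.24 25 -20 0.25 None None
-0.24 30 0 0.13 None None
-0.24 30 0 0.25 [-60. -11. -51.   9.  49. -41.] [-60. -11. -51.   9.  49. 139.]
-0.24 30 -20 0.13 None None
-0.24 30 -20 0.25 [-44. -21. -61.  -8.  21. -13.] [-44. -21. -61.  -8.  21. 167.]
```

```bash
cat >> h.py <<'E'
HC=np.array([.5815,-.2253]); A=np.radians(3.28)
HX=np.array([np.sin(A),-np.cos(A),0]); HY=np.array([np.cos(A),np.sin(A),0]); Z=np.array([0,0,1.])
D,E,FOOTY=.110,.005,-.011   # grasp distance from foot, handle axis behind TCP, foot offset in slot
def place_pose(cx,p=20,lift=0.,dx=0.,sg=-1):
    p=np.radians(p); a=np.cos(p)*Z+np.sin(p)*HY; z=np.cos(p)*HY-np.sin(p)*Z
    foot=np.r_[HC,.026]+HX*(cx+dx)+HY*FOOTY
    return foot+a*(D+lift)+z*E, np.c_[sg*a,np.cross(z,sg*a),z], a, z
def pick_pose(c,d,sg=-1):
    g=c+d*(D-.065); x=sg*np.r_[d,0]; z=-Z
    return np.r_[g,.003],np.c_[x,np.cross(z,x),z]
E
python3 - <<'E'
from h import *
s=dict(np.load("top0.npz")); sp=spatulas(s); f=lambda j:None if j is None else np.round(j).astype(int)
for sg in(-1,1):
  for n,r in sp.items(): p,R=pick_pose(r[0],r[1],sg); print(n,np.round(p,3),f(bot.inverse_kinematics(p,R)),f(bot.inverse_kinematics(p+.2*Z,R)))
  for p in(15,20,25):
    for cx in(-.08,0,.08): print(p,cx,[f(bot.inverse_kinematics(*place_pose(cx,p,l,0,sg)[:2])) for l in(0,.06,.11)])
E
```

```text
orange [0.501 0.228 0.003] [ 24  31 -11  48   0  33] [24 20  5 75  0 33]
green [0.526 0.15  0.003] [ 16  31 -12  48   0  11] [16 20  4 75  0 11]
yellow [0.573 0.072 0.003] [ 7 33 -6 50  0 14] [ 7 23 10 76  0 14]
red [0.562 0.307 0.003] [29 39  5 56  0 40] [29 31 21 81  0 40]
black [0.507 0.4   0.003] [38 40  6 56  0 22] [38 32 23 81  0 22]
15 -0.08 [array([-28,  38, -61, -82,  30,  -9]), array([-26,  26, -58, -67,  29,  -8]), array([-25,  17, -55, -54,  28,  -8])]
15 0 [array([-38,  37, -54, -71,  39, -13]), array([-36,  27, -52, -59,  38, -12]), array([-35,  19, -48, -49,  37, -12])]
15 0.08 [array([-45,  37, -45, -60,  47, -16]), array([-44,  29, -43, -50,  45, -16]), array([-43,  22, -40, -42,  44, -15])]
20 -0.08 [array([-26,  31, -58, -67,  28, -11]), array([-25,  21, -54, -52,  26, -10]), array([-24,  14, -50, -41,  25, -10])]
20 0 [array([-36,  31, -51, -57,  37, -16]), array([-34,  23, -48, -46,  35, -15]), array([-33,  17, -44, -36,  34, -14])]
20 0.08 [array([-44,  33, -43, -47,  44, -20]), array([-42,  26, -39, -38,  42, -19]), array([-41,  21, -36, -30,  41, -18])]
25 -0.
[... 1247 characters left out ...]
ray([-25,  21, -54, -52,  26, 170]), array([-24,  14, -50, -41,  25, 170])]
20 0 [array([-36,  31, -51, -57,  37, 164]), array([-34,  23, -48, -46,  35, 165]), array([-33,  17, -44, -36,  34, 166])]
20 0.08 [array([-44,  33, -43, -47,  44, 160]), array([-42,  26, -39, -38,  42, 161]), array([-41,  21, -36, -30,  41, 162])]
25 -0.08 [array([-25,  26, -55, -53,  25, 167]), array([-23,  18, -49, -40,  24, 168]), array([-22,  13, -44, -30,  23, 169])]
25 0 [array([-35,  27, -48, -45,  34, 162]), array([-33,  20, -43, -34,  32, 163]), array([-31,  16, -38, -25,  31, 164])]
25 0.08 [array([-42,  29, -40, -35,  40, 157]), array([-40,  24, -35, -26,  38, 158]), array([-38,  20, -31, -19,  37, 159])]
```

```bash
cat >> h.py <<'E'
def snap(n,f,crop=None):
    s=eyes.snapshot(n); im=s["pixels"][:,:,::-1]
    if crop: u0,u1,v0,v1=crop; im=im[v0:v1,u0:u1]
    k=min(800/im.shape[1],600/im.shape[0]); cv2.imwrite(f"pics/{f}.png",cv2.resize(im,None,fx=k,fy=k)); return s
def pick(n):
    c,d,L,_=spatulas(eyes.snapshot("top"))[n]; p,R=pick_pose(c,d); print(n,np.round(c,3),np.round(d,3),round(L,3))
    bot.set_gripper(.045); bot.move_to(p+.12*Z,R); bot.servo_line(p+.03*Z,speed=.2)
    hit=bot.servo_line(p,speed=.06,threshold=12); bot.set_gripper(0.0); st=bot.state()
    print("grip",hit,round(st["grip_width"],4),st["gripper_force"],np.round(st["eef_pos"],4))
    bot.servo_line(p+.22*Z,speed=.25); print("lifted",round(bot.state()["grip_width"],4))
def hover(cx,p=20):
    w=place_pose(-.18,p,.15)
    bot.move_to(w[0],w[1]); q=place_pose(cx,p,.09); bot.move_to(*place_pose(cx,p,.12)[:2]); bot.servo_line(q[0],speed=.2)
def insert(cx,p=20):
    for l,v in((.06,.1),(.0,.06)):
        q=place_pose(cx,p,l)
        if bot.servo_line(q[0],speed=v,threshold=10): print("contact at",np.round(bot.state()["eef_pos"]-q[0],4),np.round(bot.state()["ft_force"],1)); return False
    return True
def leave(cx,p=20):
    bot.set_gripper(.027); q=place_pose(cx,p); bot.servo_line(bot.state()["eef_pos"]-q[3]*.07,speed=.12)
    bot.servo_line(bot.state()["eef_pos"]+.13*Z,speed=.25); bot.set_gripper(.045)
E
python3 - <<'E'
from h import *
pick("yellow"); hover(.08); print(insert.__name__); q=place_pose(.08,20,.06); print(bot.servo_line(q[0],speed=.1,threshold=10)); snap("side","s1",(190,350,60,220)); snap("top","t1",(250,450,100,260)); print(bot.state()["time_s"])
E
```

```text
yellow [0.529 0.077] [ 0.992 -0.123] 0.127
grip False 0.0141 61.83256387710571 [0.5739 0.0717 0.0037]
lifted 0.0141
insert
False
9.4583
```

View pics/s1.png

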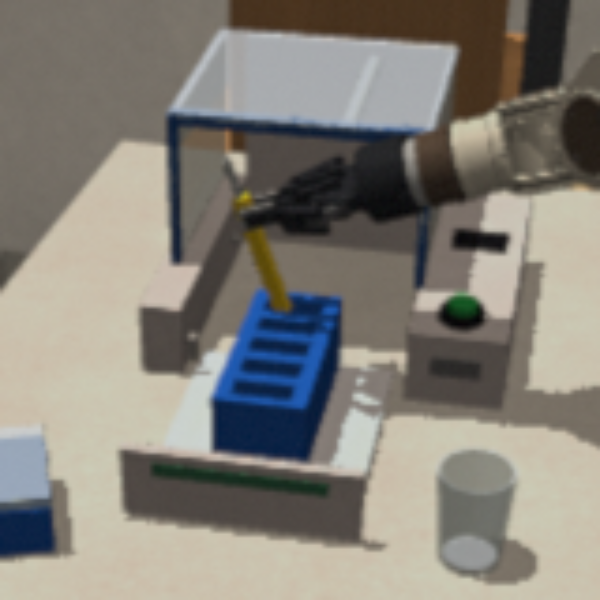

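View pics/t1.png

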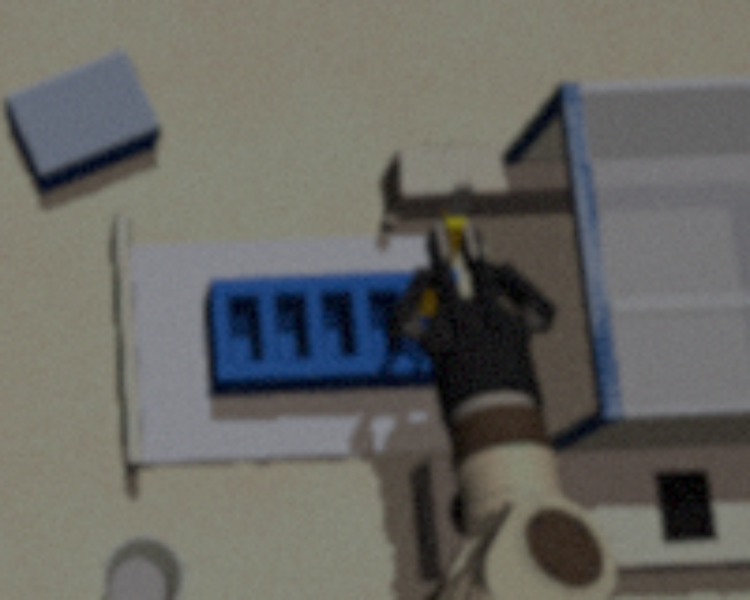

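```bash
python3 - <<'E'
from h import *
if insert(.08):
    leave(.08); w=place_pose(-.18,20,.15); bot.move_to(w[0],w[1])
snap("side","s2",(190,350,60,220)); print(bot.state()["time_s"])
E
```

```text
14.0167
```

View pics/s2.png

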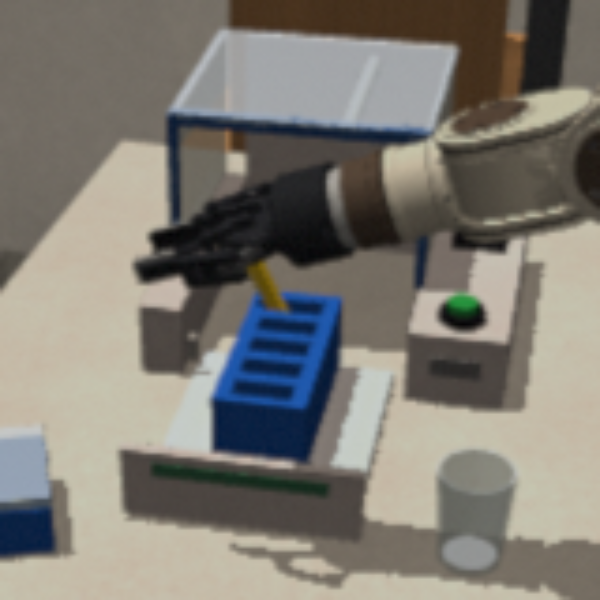

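```bash
python3 - <<'E'
from h import *
w=place_pose(-.18,20,.15)
pick("green"); hover(.04)
if insert(.04): leave(.04); bot.move_to(w[0],w[1]); print("ok")
bot.move_to([.3,0,.35],np.diag([-1.,1,-1])); snap("top","t3",(90,400,80,290)); print({k:np.round(v[0],3) for k,v in spatulas(eyes.snapshot("top")).items()},bot.state()["time_s"])
E
```

```text
green [0.482 0.147] [0.997 0.081] 0.121
grip True 0.0144 61.283133029937744 [0.5272 0.1499 0.0025]
lifted 0.0144
ok
{'orange': array([0.445, 0.2  ], dtype=float32), 'red': array([0.518, 0.317], dtype=float32), 'black': array([0.465, 0.388], dtype=float32)} 27.9417
```

View pics/t3.png

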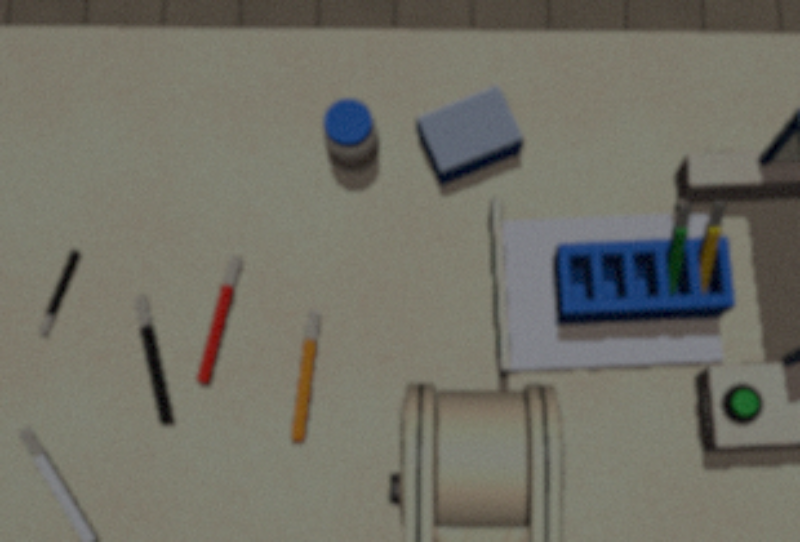

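Green (680,250) and yellow (712,255) stand in the last two cups. Orange was knocked to about (305,380) and has been re-measured. Next I'll load the other three.

```bash
python3 - <<'E'
from h import *
w=place_pose(-.18,20,.15)
for n,cx in(("orange",0.),("red",-.04),("black",-.08)):
    pick(n)
    if bot.state()["grip_width"]<.01: print("lost"); break
    hover(cx)
    if not insert(cx): break
    leave(cx); bot.move_to(w[0],w[1]); bot.move_to([.3,0,.35],np.diag([-1.,1,-1]))
snap("top","t4",(250,430,90,260)); snap("side","s4",(190,350,60,220)); print(bot.state()["time_s"])
E
```

```text
orange [0.445 0.2  ] [ 0.996 -0.086] 0.126
grip False 0.0137 61.44426941871643 [0.4906 0.1964 0.0036]
lifted 0.0143
red [0.518 0.316] [ 0.98 -0.2 ] 0.128
grip False 0.0141 62.10456132888794 [0.5626 0.3077 0.0037]
lifted 0.0145
black [0.465 0.388] [0.961 0.275] 0.132
grip False 0.0143 62.369935512542725 [0.5083 0.401  0.0037]
lifted 0.014Traceback (most recent call last):
  File "<stdin>", line 8, in <module>
  File "h.py", line 58, in leave
    bot.set_gripper(.027); q=place_pose(cx,p); bot.servo_line(bot.state()["eef_pos"]-q[3]*.07,speed=.12)
                                               ~~~~~~~~~~~~~~^^^^^^^^^^^^^^^^^^^^^^^^^^^^^^^^^^^^^^^^^^^
workcell.IKError: the arm cannot follow that straight line within its joint ranges
```

```bash
python3 - <<'E'
from h import *
z=place_pose(-.08)[3]; 
for b in(.05,.04,.035,.03,.025,.02):
    try: bot.servo_line(bot.state()["eef_pos"]-z*b,speed=.1); print("back",b); break
    except bot.IKError: pass
for up in (Z*.13, Z*.13+HY*.01):
    try: bot.servo_line(bot.state()["eef_pos"]+up,speed=.2); break
    except bot.IKError: print("noup")
print(np.round(bot.state()["eef_pos"],3), np.round(place_pose(-.08)[0],3))
snap("side","s4",(190,350,60,220)); print(bot.state()["time_s"])
E
```

```text
back 0.035
[ 0.575 -0.146  0.27 ] [ 0.608 -0.144  0.128]
65.675
```

View pics/s4.png

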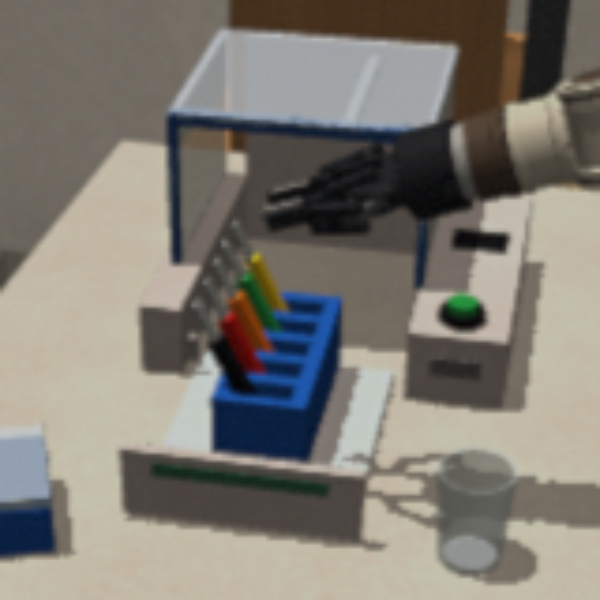

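```bash
python3 - <<'E'
from h import *
s=eyes.snapshot("top"); P=cloud(s); q=P[(P[...,0]>.55)&(P[...,0]<.7)&(P[...,1]<-.12)&(P[...,1]>-.33)&(P[...,2]>.1)&(P[...,2]<.22)]
F=np.r_[.5728,-.0469,0]-HX*.006
x=HX; R=np.c_[x,np.cross(-Z,x),-Z]; x2=-HX; R2=np.c_[x2,np.cross(-Z,x2),-Z]
w=place_pose(-.18,20,.15); bot.move_to(w[0],w[1])
js=[(abs(j[5]),r) for r in(R,R2) for j in[bot.inverse_kinematics(F-HX*.05+.2*Z,r)] if j is not None]; Rr=min(js,key=lambda t:t[0])[1]
bot.set_gripper(0.); bot.move_to(F-HX*.05+.2*Z,Rr); bot.servo_line(F-HX*.05+.045*Z,speed=.15)
r=bot.servo_line(F+HX*.235+.045*Z,speed=.07,threshold=25); print(r,np.round(bot.state()["ft_force"],1),(bot.state()["eef_pos"]-F)@HX)
if not r: r=bot.servo_line(F+HX*.285+.045*Z,speed=.03,threshold=25); print(r,np.round(bot.state()["ft_force"],1),(bot.state()["eef_pos"]-F)@HX+.011)
bot.hold(.3); bot.servo_line(bot.state()["eef_pos"]-HX*.06,speed=.1); bot.servo_line(bot.state()["eef_pos"]+.2*Z,speed=.2)
bot.move_to([.35,.05,.35],np.diag([-1.,1,-1])); snap("side","s5",(190,350,60,220)); s=snap("top","t5",(250,490,90,270)); np.savez("t5.npz",**s); print(bot.state()["time_s"])
E
```

```text
False [-1.   2.6  0.9] 0.2349538133421596
True [0.1 0.6 1.2] 0.25565395313944356
78.2833
```

View pics/s5.png

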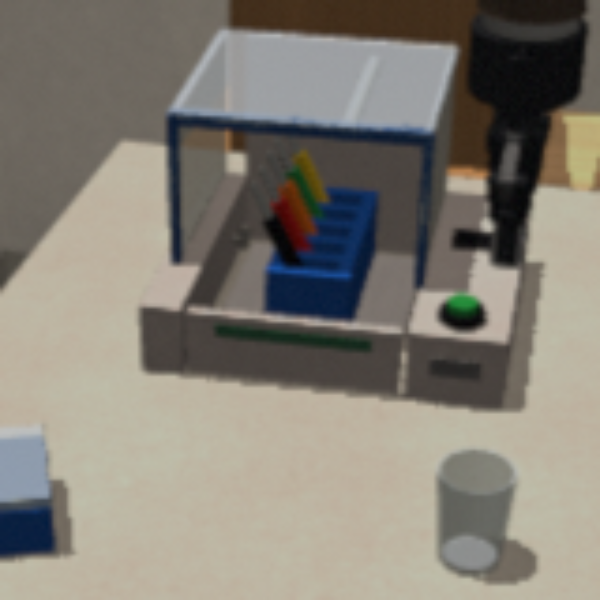

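View pics/t5.png

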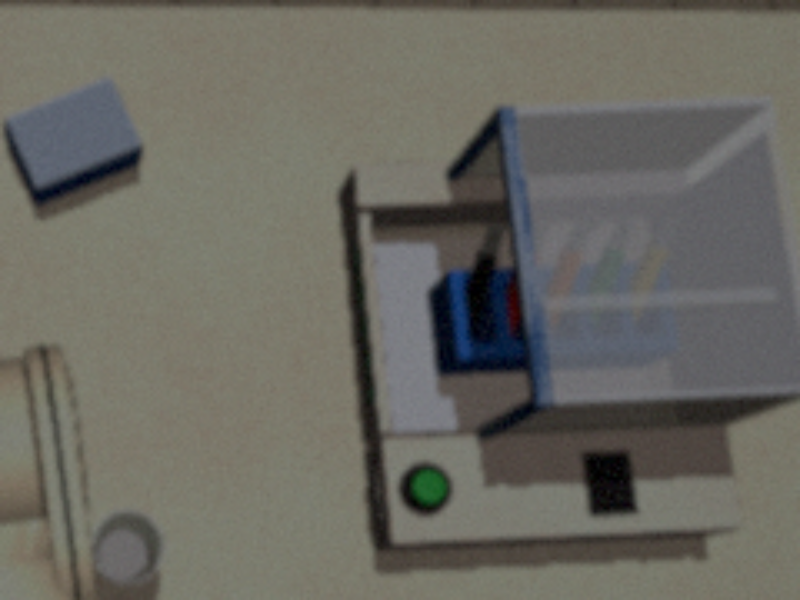

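```bash
python3 - <<'E'
from h import *
F=np.r_[.5728,-.0469,0]-HX*.006; s=dict(np.load("t5.npz")); P=cloud(s)
t=(P-F)@HX; a=(P-F)@HY; z=P[...,2]
for lo,hi in((-.17,-.12),(-.08,-.03),(-.03,.03),(.03,.08),(.12,.16)):
    m=(a>lo)&(a<hi)&(z>.06)&(z<.095)&(t>.2)&(t<.32); print(lo,m.sum(),np.round(np.percentile(t[m],[1,5,20]),4))
R=np.c_[HX,np.cross(-Z,HX),-Z]; R2=R@np.diag([-1,-1,1.])
js=[(abs(j[5]),r) for r in(R,R2) for j in[bot.inverse_kinematics(F+HX*.18+.2*Z,r)] if j is not None]; Rr=min(js,key=lambda t:t[0])[1]
bot.move_to(F+HX*.17+.2*Z,Rr); bot.servo_line(F+HX*.17+.045*Z,speed=.15)
r=bot.servo_line(F+HX*.29+.045*Z,speed=.03,threshold=30); st=bot.state(); print(r,np.round(st["ft_force"],1),(st["eef_pos"]-F)@HX+.011)
for i in range(4): bot.hold(.1); st=bot.state(); print(np.round(st["ft_force"],1),(st["eef_pos"]-F)@HX+.011)
g=[.4222,-.336]; print(bot.inverse_kinematics([*g,.1],np.diag([-1.,1,-1])))
b=(np.hypot(P[...,0]-g[0],P[...,1]-g[1])<.013); print("button",np.round(np.median(P[b],0),4))
E
```

```text
-0.17 291 [0.2522 0.2529 0.2593]
-0.08 84 [0.2513 0.2516 0.2525]
-0.03 95 [0.251  0.2516 0.2532]
0.03 80 [0.2508 0.2515 0.253 ]
0.12 240 [0.2535 0.2542 0.264 ]
True [-0.7  1.4  0.5] 0.25551404708420794
[ 0.2  0.9 -0. ] 0.25550638015104155
[ 0.5  0.1 -0. ] 0.2554804780616979
[0.  0.1 0.6] 0.255413836854499
[ 0.1 -0.5  0. ] 0.2553590051782001
[-38.51387431  23.45857254  -6.46728605  60.0741414    0.
 -38.51387431]
button [ 0.4216 -0.3357  0.1008]
```

```bash
python3 - <<'E'
from h import *
bot.servo_line(bot.state()["eef_pos"]-HX*.05,speed=.1); bot.servo_line(bot.state()["eef_pos"]+.22*Z,speed=.2)
x=-HX; R=np.c_[x,np.cross(-Z,x),-Z]; R2=R@np.diag([-1,-1,1.]); b=np.array([.4219,-.3359,0])
js=[(abs(j[5]),r) for r in(R,R2) for j in[bot.inverse_kinematics(b+.2*Z,r)] if j is not None]; Rr=min(js,key=lambda t:t[0])[1]
bot.move_to(b+.22*Z,Rr); bot.servo_line(b+.115*Z,speed=.1)
r=bot.servo_line(b+.085*Z,speed=.02,threshold=18); st=bot.state(); print(r,np.round(st["ft_force"],1),np.round(st["eef_pos"],4))
bot.hold(.3); st=bot.state(); print(np.round(st["ft_force"],1),np.round(st["eef_pos"],4))
bot.servo_line(b+.22*Z,speed=.1); bot.move_to([.35,.05,.35],np.diag([-1.,1,-1])); snap("side","s6",(190,350,60,220)); print(bot.state()["time_s"])
E
```

```text
True [-1.5 -0.2  4.3] [ 0.4219 -0.3359  0.0961]
[-0.7  0.1  5.7] [ 0.4219 -0.3359  0.0961]
91.975
```

View pics/s6.png

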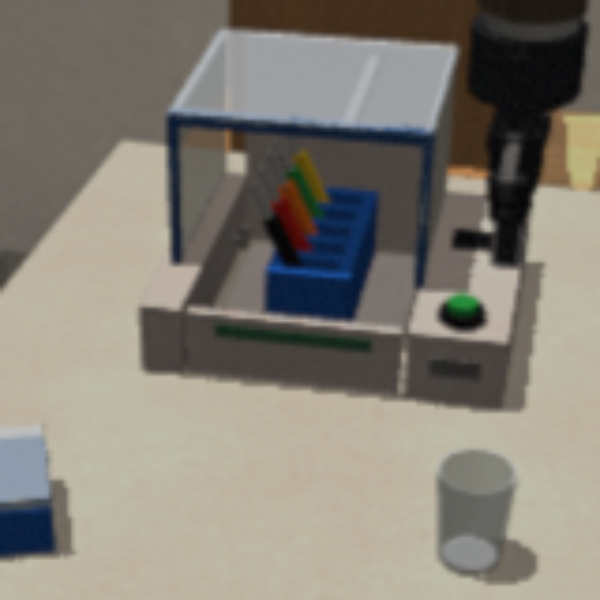

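```bash
python3 - <<'E'
from h import *
x=-HX; R=np.c_[x,np.cross(-Z,x),-Z]; R2=R@np.diag([-1,-1,1.]); b=np.array([.4219,-.3359,0])
js=[(abs(j[5]),r) for r in(R,R2) for j in[bot.inverse_kinematics(b+.2*Z,r)] if j is not None]; Rr=min(js,key=lambda t:t[0])[1]
bot.move_to(b+.22*Z,Rr); bot.servo_line(b+.108*Z,speed=.1)
for k in range(1,16):
    r=bot.servo_line(b+(.108-.001*k)*Z,speed=.02,threshold=25); bot.hold(.08); st=bot.state(); print(k,r,np.round(st["ft_force"][2],1),np.round(st["eef_pos"][2],4))
    if r or st["ft_force"][2]>22: break
bot.servo_line(b+.22*Z,speed=.1); bot.move_to([.35,.05,.35],np.diag([-1.,1,-1])); bot.hold(.5)
E
```

```text
1 False 0.1 0.1072
2 False -0.4 0.106
3 False 0.2 0.105
4 False 0.6 0.104
5 False 1.3 0.103
6 False 0.7 0.1021
7 False 2.4 0.1012
8 False 3.5 0.1001
9 False 3.0 0.0991
10 False 3.7 0.0981
11 False 3.2 0.0971
12 False 5.1 0.0961
13 False 9.9 0.096
14 False 15.0 0.0959
15 False 20.0 0.0958
```

```bash
python3 -c "
from h import *
print(bot.finish_job())"
```

```text
the job is handed in; nothing more can be done
None
```

I handed the job in: all five spatulas stand handle down in the holder, the drawer is home against its stop, and the start button was then pressed to its stop twice (the second press a check) and let go; the hand-in call returned no verdict.

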